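# Put the battery pack on its charging dock

### The arm

A 7-joint arm with a two-finger parallel gripper is mounted at the origin on the work surface. World frame = base frame: x ahead of the robot, y to its left, z up, the work surface at z = 0. Lengths are in m, angles in rad, forces in N, time in s.
With the tool pointing down it reaches from about 0.4 to 0.85 m from the base axis. Payload 4.5 kg.
Tool frame: the origin (TCP) lies midway between the tips of the shut fingers; the grasp point (between the pads) lies 19 mm behind it; z points along the fingers, y is the line along which they close (so a half turn about z gives the same grasp; the last joint's range is limited). The gripper opens to 88 mm and grips with 3 to 60 N. Pads are 18 mm wide; open, the fingers measure 123 mm over their backs; the gripper's body (75 mm by 187 mm) begins 45 mm behind the grasp point.
Start: joints at [1.309, 0.689, -0.195, 1.565, 0.157, 0.902, -0.215], TCP at [0.182, -0.598, 0.239] pointing down, gripper open.
Joint ranges: [-3.01, 3.01], [-0.46, 2.08], [-1.47, 1.51], [0.13, 2.56], [-1, 4.14], [0.04, 2.09], [-2.66, 2.66]. Speed limits (rad/s): [2.57, 2.57, 3.14, 3.14, 3.14, 3.14, 3.14].

### API

Orientations are given as a unit quaternion [x, y, z, w].
In Python, from plant import r gives the robot as it stands.
- The arm moves only by the tool move_arm, never from a script. Its argument "targets" is a list that holds one entry, the list of rows, each a list of 7 numbers: the opening, from 0 (shut) to 1 (fully open), then the shift along the tool's x, y, z in mm, then the turn, a rotation vector about the tool's x, y, z in degrees. In form: [[[claw, dx, dy, dz, ax, ay, az], ...]]. A call has 1 to 10 rows; each row is the pose to reach, as a shift and turn from the pose commanded when the call began, along the tool's axes at that moment; what a row does not reach only later rows make up. A row lasts 1/8 s, in which the tool goes at most 62.5 mm and 10.7 degrees, less where a joint would pass 70% of its speed; a pose out of reach is approached as far as the arm can. A call with a gripper value outside its range is refused whole. The fingers move at their own pace and stop on an object; "newtons" is the grip in N (left out, the last holds). Time passes only in rows, so rows that repeat a pose let the fingers close. It gives the time, the measured TCP pose, the force, the opening and the grip force at its end, in the units of the state.
- r.get_state(): the state, without advancing time (a new reading comes with each control period).
- r.snapshot(name): name is "side" or "top" or "wrist"; returns the picture (480x640x3 uint8, red, green, blue); there is no depth.
- r.camera_info(name): a dict with "fx", "fy", "cx", "cy" (pixels), "R" (3x3) and "t" (3): a world point X has camera coordinates R X + t. Camera axes: x right, y down, z forward; pixel columns grow to the right and rows downward; lengths in m; the calibration is good to about 2 mm. A picture is of the moment at which its call begins: read the wrist's pose just before it. camera_info takes no time and is no camera call; for the wrist camera it gives the pose at the moment of the call.
- r.finish_job(): hands the job in; it is judged then, once.
The state is a dict: "clock": time; "q": joint angles; "qd": joint speeds; "joint_torque": joint torques, N m; "tool_pos": TCP position; "eef_rot": TCP orientation; "contact_force": force on the tool from outside, world axes, zero at the start; "moment": the same for the moment, N m; "opening": opening from 0.0 (shut) to 1.0 (fully open); "finger_force": force on a finger pad.
Only numpy, scipy, OpenCV 4.12 (cv2) and the standard library are available. Lean on these libraries where they do the work, as an engineer would, in place of code of your own. Each camera call takes 0.05 s, during which the arm holds its last target. There are 200 camera calls.

### The job

Put the cordless vacuum's battery pack on charge: lay it, ribbed end uppermost, on the sloping plate of the charging dock and slide it down over the rail until it is fully home against the stop and the sprung catch has clicked into its notch. Push firmly enough to pass the catch but stop pushing as soon as you feel the stop rather than ramming it, let go, and leave the tumbler and the canister as they stand.

Things in the scene. Friction and masses are not known exactly. Their poses are not given: they have to be found in the camera images.
- pack: Battery pack, 0.25-0.45 kg, black block 100 mm long (x), 46 wide (y), 44 high (z), lying channel down. Origin: centre of underside. +x end: tail, with grey ribs on top; -x end: leads onto the rail. Grip the 46 width, 15 to 44 mm up. Below, a channel open at both ends: lips 4 thick, gap 26, then a slot 38 wide, ceiling 11.5 above the underside (15 in the notch and the first 10).
- notch (a point): Centre of the notch in the pack's channel ceiling that receives the catch: 15 mm from the pack's origin towards the leading end, 15 mm above the underside; the notch is 16 mm long and 3.5 mm deep. Axes as the pack's.
- shoe: Grey plate of the dock, 182 x 100 mm, fixed, sloping 30 degrees, with a steel T-rail. Origin: on the plate, on the rail's centre line at its upper end (mouth), 72 mm above the counter. x up the slope, y across, z off the plate. Plate spans x -112 to +70. Rail: stem 14 wide, x -2 to -64; head 35.6 wide, 5.5 to 10 mm off the plate; nose tapers from 23 wide at x 0 to full at -12.
- landing (a point): Point on the bare plate 60 mm up-slope of the mouth, axes as shoe. Lay the pack's origin here, underside flat on the plate, axes parallel to the shoe's, then slide it along -x over the rail: lying flat it has 1.5 mm play off the plate and 1.2 mm to each side once on.
- stop_start (a point): On the plate, 70 mm down-slope of the mouth. The black stop block (60 mm wide, 24 high) ends the pack's travel; it was set by hand, its upper face 0 to 22 mm below this point (not reported, differs each time: feel or look for it), so the pack's origin ends 20 to 42 mm below the mouth. It does not give when pushed.
- catch (a joint): Sprung steel roller, 20 mm diameter, 12 wide, standing up through the rail on its centre line, 35 mm up-slope of the stop's face. Value: m pressed in; 0 free (top 18 mm off the plate), 0.005 to 0.0065 under the channel's ceiling, 0.0015 to 0.003 sprung into the notch, pack home. Spring 4 N plus 0.9 N per mm; pushing the pack past takes 8 to 15 N along the slope.
- tumbler: Green glass tumbler, bystander, 68 across, 95 high, origin at the centre of its foot.
- canister: Dark round lidded canister, bystander, 92 across, 126 high, origin at the centre of its foot.
Mind the look-alikes: they are no part of the job. Of the things like the pack, leave any that is pink or yellow; of the rest the smaller one is meant.

How it is judged:
By the outcome, as a careful person would: the job done as asked, in the order asked, and still so for the second after the job is handed in, with the robot touching nothing.
It also fails if it takes over 45 s, if anything falls off the work surface, if the arm or the gripper's body presses on something with over 40 N, if the wrist force passes 120 N, or if a joint passes its speed limit or range.

## Working session

There is one attempt and no reset: what is moved stays moved. The work goes in short steps, Python scripts to look and compute and a tool call to move; the robot and the scene stay as the last step left them, time stands still between calls to the robot, and variables do not carry over. Pictures are saved under pics/ and viewed, at most 10 in all, crops included, and the job is handed in when it is done.

Besides the shell and the picture viewer there is one more tool, called after ">>>" as name([rows], argument=value, ...), one row to a line, values as JSON. move_arm: Moves the arm, as the interface text tells. Its arguments: {"type":"object","properties":{"targets":{"type":"array","items":{"type":"array","items":{"type":"array","items":{"type":"number"}}}},"newtons":{"type":"number"}},"required":["targets"]}

```bash
mkdir -p pics; python3 - <<'E'
from plant import r
import cv2,numpy as np
a=r.snapshot("top");b=r.snapshot("side")
for n,i in(("top",a),("side",b)):
    cv2.imwrite(f"pics/{n}0.png",i[:,:,::-1]);c=r.camera_info(n);print(n,c["fx"],c["fy"],c["cx"],c["cy"],np.round(c["R"],4).tolist(),np.round(c["t"],4).tolist())
print(r.get_state())
E
```

```text
top 574.1350079668066 574.1350079668066 325.54488390954356 246.35605877069366 [[-0.0178, -0.9998, 0.003], [-0.9991, 0.0176, -0.038], [0.0379, -0.0037, -0.9993]] [0.0194, 0.509, 1.1757]
side 491.2160042696266 491.2160042696266 320.8377042201618 241.43536964065186 [[-0.9728, -0.2309, -0.0171], [-0.126, 0.59, -0.7975], [0.1942, -0.7737, -0.6031]] [0.5115, 0.1244, 0.8386]
{'clock': 0.1, 'q': array([ 1.30876803,  0.689891  , -0.1945732 ,  1.5661845 ,  0.15730326,
        0.90248696, -0.21511148]), 'qd': array([ 4.61878907e-04, -3.05364403e-03,  3.38545569e-05, -3.37695426e-03,
        8.51813930e-04,  2.76111512e-04,  1.75533771e-04]), 'joint_torque': array([-2.63718815e-03, -5.28501070e+01, -1.27142854e+00, -1.53837579e+01,
       -5.26161713e-02,  1.99605747e-03,  5.41054271e-05]), 'tool_pos': array([ 0.18203929, -0.59734235,  0.23801206]), 'eef_rot': array([ 9.89072881e-01,  1.47425289e-01, -1.56024979e-04, -7.72426185e-04]), 'contact_force': array([-0.41434403, -0.26990288, -0.62517437]), 'moment': array([ 0.00524363, -0.02062792, -0.00105198]), 'finger_force': 0.0, 'opening': 0.9990995325250907}
```

View pics/top0.png

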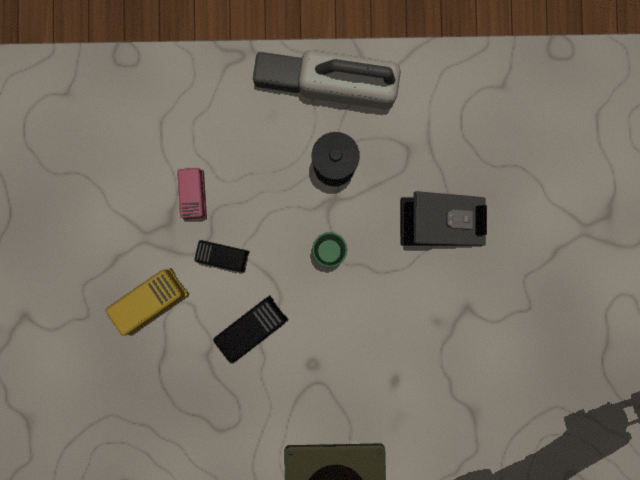

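View pics/side0.png

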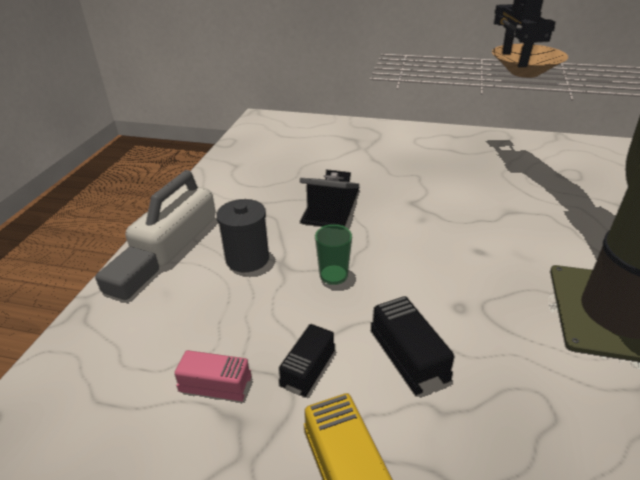

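Candidates in the top view: small black (222,256), large black (251,329), pink (192,194) and yellow (147,302). I choose the small black one, with its ribs at the left end (205,252). The dock is at (445,218) with its stop at (482,220), so it slopes down to the right (−y). The canister is at (335,158) and the tumbler at (329,250).

```bash
cat >h.py <<'E'
from plant import r
import cv2,numpy as np
from scipy.spatial.transform import Rotation as Ro
def ray(c,u,v):
    d=np.array([(u-c["cx"])/c["fx"],(v-c["cy"])/c["fy"],1.]);R=np.array(c["R"]);return -R.T@np.array(c["t"]),R.T@d
def onz(c,u,v,z):
    o,d=ray(c,u,v);return o+d*(z-o[2])/d[2]
def px(c,X):
    p=np.array(c["R"])@np.array(X)+np.array(c["t"]);return c["fx"]*p[0]/p[2]+c["cx"],c["fy"]*p[1]/p[2]+c["cy"]
E
python3 - <<'E'
from h import *
a=cv2.imread("pics/top0.png");c=r.camera_info("top")
g=cv2.cvtColor(a,cv2.COLOR_BGR2GRAY);m=((g<75)).astype(np.uint8)
cs,_=cv2.findContours(m,cv2.RETR_EXTERNAL,cv2.CHAIN_APPROX_NONE)
for k in cs:
    A=cv2.contourArea(k)
    if A<500: continue
    q=cv2.minAreaRect(k);print(np.round(q[0],1),np.round(q[1],1),round(q[2],1),A)
    if A<1500: print([np.round(onz(c,*p,.044)[:2],4).tolist() for p in cv2.boxPoints(q)])
z=np.hstack([cv2.resize(a[225:290,180:265],(390,300),interpolation=2),cv2.resize(a[180:256,395:494],(390,300),interpolation=2)])
cv2.imwrite("pics/crop.png",z)
for n,p,h in(("plateUL",(414,192),.107),("UR",(486,197),.016),("LR",(486,245),.016),("LL",(413,245),.107),("can",(335,155),.126),("tum",(329,249),.095)):
    print(n,np.round(onz(c,*p,h),4))
E
```

```text
[334.5 461. ] [ 36. 101.] 90.0 3451.0
[557.1 452.8] [ 56.2 203.4] 60.4 5645.0
[250.1 329.3] [32.7 73.5] 51.8 2249.0
[221.2 256.5] [52.1 24.1] 13.0 1151.0
[[0.4807, 0.2761], [0.5275, 0.2649], [0.5022, 0.1635], [0.4555, 0.1749]]
[327.8 252.4] [32.2 38.5] 26.6 967.5
[[0.4766, 0.0526], [0.545, 0.017], [0.515, -0.0403], [0.4468, -0.0045]]
[443.  220.5] [86. 59.] 0.0 4451.0
[333.3 162.2] [47.3 61.4] 14.0 2292.5
[355.   71.7] [80.2 19.2] 8.1 1277.5
[[0.8549, 0.0279], [0.8939, 0.0218], [0.8679, -0.1389], [0.8289, -0.1325]]
[322.8  86. ] [145.5  41.9] 15.9 2850.5
[319.5  21.5] [ 43. 639.] 90.0 23965.0
plateUL [ 0.6061 -0.1594  0.107 ]
UR [ 0.605  -0.3222  0.016 ]
LR [ 0.506  -0.3194  0.016 ]
LL [ 0.5052 -0.1551  0.107 ]
can [ 0.6758 -0.0099  0.126 ]
tum [0.5009 0.0042 0.095 ]
```

View pics/crop.png

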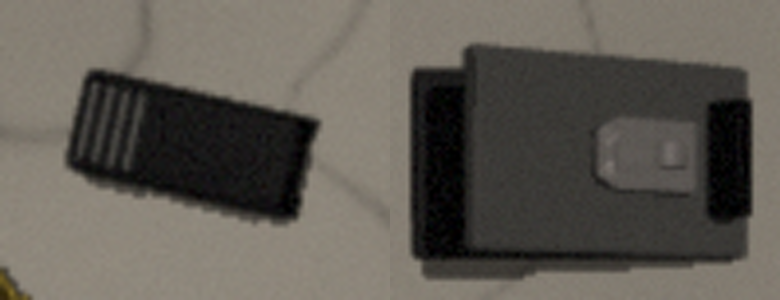

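The crop shows the right pack: black, small, four ribs at its left end. In the dock half, the rail nose is at crop (598,155), the roller at (672,155) and the stop at (730,160). Shoe x is about world +y. I'll refine the dock position with the wrist camera on the way.

```bash
cat >>h.py <<'E'
def go(p,R):
    s=r.get_state();C=Ro.from_quat(s["eef_rot"]);p=np.array(p,float)
    print("shift mm",np.round(C.inv().apply(p-s["tool_pos"])*1e3,1),"rot",np.round(np.degrees((C.inv()*R).as_rotvec()),2),"now",np.round(s["tool_pos"],4),"t",s["clock"],"F",np.round(s["contact_force"],1),"op",round(s["opening"],3))
def down(yaw): # tool x at world yaw (deg), z down
    return Ro.from_euler("z",yaw,degrees=True)*Ro.from_euler("x",180,degrees=True)
E
python3 -c "
from h import *
go([.556,-.27,.30],down(90))"
```

```text
shift mm [ 453.2 -204.2  -61.7] rot [-8.000e-02 -5.000e-02 -7.304e+01] now [ 0.182  -0.5973  0.238 ] t 0.1 F [-0.4 -0.3 -0.6] op 0.999
```

>>> move_arm([
  [[1,453,-204,-62,0,0,-73],[1,453,-204,-62,0,0,-73],[1,453,-204,-62,0,0,-73],[1,453,-204,-62,0,0,-73],[1,453,-204,-62,0,0,-73],[1,453,-204,-62,0,0,-73],[1,453,-204,-62,0,0,-73],[1,453,-204,-62,0,0,-73],[1,453,-204,-62,0,0,-73],[1,453,-204,-62,0,0,-73]],
])

```text
clock: 1.35
tool_pos: [0.5553, -0.2712, 0.3]
eef_rot: [0.707, 0.707, -0.001, -0.0]
contact_force: [0.1, -0.3, 0.0]
opening: 0.997
finger_force: 0.0
```

```bash
python3 - <<'E'
from h import *
import json
c=r.camera_info("wrist");i=r.snapshot("wrist");cv2.imwrite("pics/w1.png",i[:,:,::-1])
json.dump({k:np.array(v).tolist() for k,v in c.items()},open("w1.json","w"))
go([.49,.22,.3],down(76))
for X in([.556,-.218,.072],[.556,-.157,.107],[.556,-.315,.016]): print(np.round(px(c,X)))
E
```

```text
shift mm [ 4.92e+02 -6.61e+01 -4.00e-01] rot [-0.12  0.08 13.84] now [ 0.5547 -0.2722  0.3   ] t 1.4 F [-0.4 -0.9  0.7] op 1.0
[318. 156.]
[318.  84.]
[318. 236.]
```

View pics/w1.png

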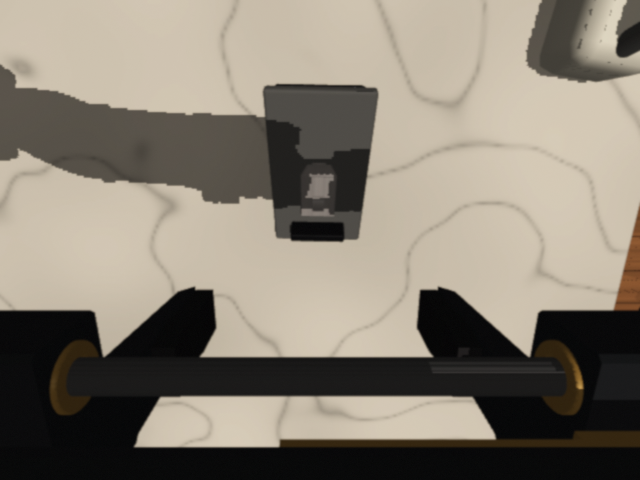

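The wrist view shows the plate's upper edge at (264–377, row 88), lower edge at (276–359, row 239), nose at about (319,163), roller at (319,187) and stop at (290–344, 222–241). That is within a few px of the prediction. I'll cast these for the exact pose while moving on to the pack.

```bash
python3 - <<'E'
from h import *
import json
c=json.load(open("w1.json"));a=cv2.imread("pics/w1.png");g=cv2.cvtColor(a,cv2.COLOR_BGR2GRAY).astype(float)
L=[];Rr=[]
for v in list(range(95,112))+list(range(208,232)):
    row=cv2.GaussianBlur(g[v:v+1],(3,1),0)[0]
    d=np.diff(row)
    if v>206: L.append((v,255+np.argmin(d[255:290])+.5))
    Rr.append((v,350+np.argmax(d[350:390])+.5))
for n,E in(("L",L),("R",Rr)):
    E=np.array(E);p=np.polyfit(E[:,0],E[:,1],1);print(n,p,np.abs(np.polyval(p,E[:,0])-E[:,1]).max(),np.polyval(p,[91,238]))
col=g[:,300:304].mean(1);print(np.round(col[80:96]),np.round(col[200:245]))
print(np.round(g[75:96,340]), np.round(g[228:246,352]), np.round(g[228:246,282]))
E
```

```text
L [6.21739130e-02 2.60394493e+02] 0.4894202898550475 [266.05231884 275.19188406]
R [-1.39849886e-01  3.91075765e+02] 0.5280230358505946 [378.34942503 357.79149174]
[190. 190. 187. 161.  88.  36.  42.  52.  58.  66.  78.  84.  82.  79.
  77.  76.] [ 46.  46.  46.  46.  46.  48.  52.  56.  72.  96. 102. 102. 102. 105.
 107. 100.  84.  77.  76.  76.  69.  49.  22.   9.   8.   8.   8.   9.
   8.   8.   7.   9.   8.   9.  13.  18.  16.  13.  11.  22.  62. 127.
 175. 187. 187.]
[192. 192. 191. 192. 192. 192. 190. 190. 186. 159.  80.  34.  46.  52.
  59.  68.  78.  83.  82.  80.  77.] [ 76.  78.  77.  77.  76.  77.  77.  77.  77.  76.  83. 120. 171. 184.
 185. 184. 184. 185.] [ 77.  77.  76.  76.  77.  77.  77.  76.  78.  92. 132. 176. 187. 188.
 188. 187. 187. 188.]
```

>>> move_arm([
  [[1,492,-66,0,0,0,14],[1,492,-66,0,0,0,14],[1,492,-66,0,0,0,14],[1,492,-66,0,0,0,14],[1,492,-66,0,0,0,14],[1,492,-66,0,0,0,14],[1,492,-66,0,0,0,14],[1,492,-66,0,0,0,14],[1,492,-66,0,0,0,14],[1,492,-66,0,0,0,14]],
])

```text
clock: 2.65
tool_pos: [0.4909, 0.2189, 0.3003]
eef_rot: [0.789, 0.614, -0.001, 0.001]
contact_force: [0.1, -0.5, 0.5]
opening: 1.003
finger_force: 0.0
```

```bash
python3 - <<'E'
from h import *
import json
c=r.camera_info("wrist");i=r.snapshot("wrist");cv2.imwrite("pics/w2.png",i[:,:,::-1])
json.dump({k:np.array(v).tolist() for k,v in c.items()},open("w2.json","w"))
g=cv2.cvtColor(i,cv2.COLOR_RGB2GRAY)
cs,_=cv2.findContours((g<75).astype(np.uint8),cv2.RETR_EXTERNAL,cv2.CHAIN_APPROX_NONE)
for k in cs:
    A=cv2.contourArea(k)
    if A<800: continue
    q=cv2.minAreaRect(k);print(np.round(q[0],1),np.round(q[1],1),round(q[2],1),A)
print(np.round(px(c,[.4915,.22,.044])))
go([.49,.22,.3],down(76))
E
```

```text
[319.5 327. ] [304. 639.] 90.0 110497.5
[320. 195.] [90. 50.] 90.0 3671.5
[317. 202.]
shift mm [ 1.3 -1.6  0.3] rot [ 0.02  0.14 -0.29] now [0.4912 0.2183 0.3004] t 2.7 F [ 0.7 -0.2 -0.4] op 0.997
```

View pics/w2.png

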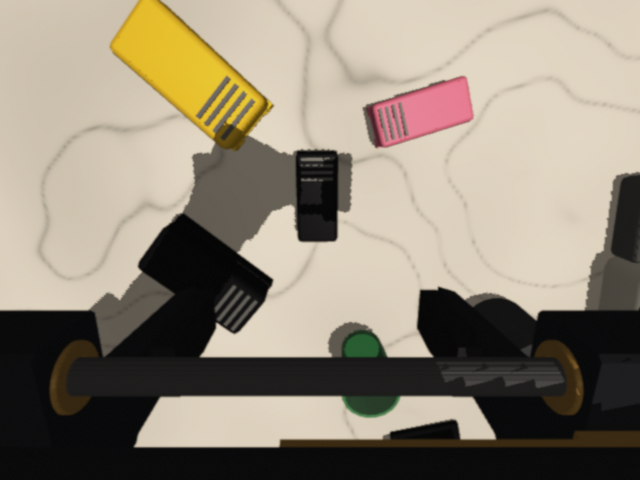

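The wrist view shows the pack upright in the picture at cols 295–338, rows 151–241, ribs at the top, so the yaw is about right. Next I solve the pack and dock poses by ray casting.

```bash
python3 - <<'E'
from h import *
import json
c=json.load(open("w1.json"))
f=lambda v:np.round(v,4)
U=[onz(c,266.3,90.5,.107),onz(c,378.3,90.5,.107)];L=[onz(c,275.2,237.5,.016),onz(c,357.8,238.5,.016)]
print("upper",f(U),"lower",f(L)); m1=(U[0]+U[1])/2;m2=(L[0]+L[1])/2
print("mids",f(m1),f(m2),"yaw x",np.degrees(np.arctan2(*(m1-m2)[[1,0]])),"len",np.hypot(*(m1-m2)[:2]))
m=m1-np.array([0,.0606,.035]);print("mouth U",f(m),"L",f(m2+[0,.097,.056]))
print("wid",U[1][0]-U[0][0],L[1][0]-L[0][0])
# right edge line in plate plane (plane via mouth y): x at several rows
n=np.array([0,-.5,.866]);P0=np.array([.555,(m[1]+m2[1]+.097)/2,.072])
def onp(u,v,h=0):
    o,d=ray(c,u,v);return o+d*(n@(P0+h*n-o))/(n@d)
for s in((378.34,91),(357.8,238),(268.76-.0,91),(275.2,238),(273.3,208)): print(s,f(onp(*s)),"along",round((onp(*s)-P0)@[0,.866,.5]*1e3,1))
# stop upper face top edge (24 high) row 221.5; bottom hidden; roller, nose
for s,h in(((317,221.8),.024),((319,163),.01)): print("feature along",f(onp(*s,h)),round((onp(*s,h)-P0)@[0,.866,.5]*1e3,1))
# pack
c=json.load(open("w2.json"));g=cv2.GaussianBlur(cv2.cvtColor(cv2.imread("pics/w2.png"),6),(3,3),0).astype(float)
l=[];rr=[]
for v in range(158,230,3):
    d=np.diff(g[v]);l.append((v,285+np.argmin(d[285:305])+.5));rr.append((v,328+np.argmax(d[328:347])+.5))
for e in(l,rr):
    e=np.array(e);p=np.polyfit(e[:,0],e[:,1],1);print(p,np.abs(np.polyval(p,e[:,0])-e[:,1]).max());q=np.polyval(p,[155,230])
    A,B=onz(c,q[0],155,.044),onz(c,q[1],230,.044);print(f(A),f(B),np.degrees(np.arctan2(*(A-B)[[1,0]])))
for s in (305,317,330):
    d=np.diff(g[:,s]);v=145+np.argmin(d[145:158])+.5;w=232+np.argmax(d[232:248])+.5;print(s,v,w,f(onz(c,s,v,.044)),f(onz(c,s,w,.0)),f(onz(c,s,w,.044)))
print(np.round(g[225:246,317]))
E
```

```text
upper [[ 0.5117 -0.162   0.107 ]
 [ 0.6071 -0.1622  0.107 ]] lower [[ 0.5042 -0.317   0.016 ]
 [ 0.6039 -0.3183  0.016 ]]
mids [ 0.5594 -0.1621  0.107 ] [ 0.554  -0.3177  0.016 ] yaw x 88.04234224407308 len 0.15571784041533576
mouth U [ 0.5594 -0.2227  0.072 ] L [ 0.554  -0.2207  0.072 ]
wid 0.09540440649060045 0.09963647695081479
(378.34, 91) [ 0.6072 -0.1625  0.1062] along 68.4
(357.8, 238) [ 0.6038 -0.3175  0.0167] along -110.7
(268.76, 91) [ 0.5137 -0.1623  0.1063] along 68.6
(275.2, 238) [ 0.5043 -0.3175  0.0167] along -110.6
(273.3, 208) [ 0.5061 -0.2763  0.0405] along -63.0
feature along [ 0.5547 -0.2871  0.062 ] -61.6
feature along [ 0.5567 -0.2244  0.082 ] 2.7
[-1.26086957e-02  2.97885507e+02] 1.788115942029151
[0.4819 0.2745 0.044 ] [0.4595 0.1957 0.044 ] 74.13224675931919
[-1.56521739e-02  3.40263043e+02] 0.5082608695652198
[0.5249 0.2636 0.044 ] [0.5048 0.1842 0.044 ] 75.79051230903944
305 149.5 241.5 [0.4926 0.2776 0.044 ] [0.4624 0.1679 0.    ] [0.467  0.1799 0.044 ]
317 149.5 241.5 [0.5049 0.2745 0.044 ] [0.477  0.1642 0.    ] [0.4801 0.1766 0.044 ]
330 150.5 240.5 [0.518  0.2701 0.044 ] [0.4932 0.1615 0.    ] [0.4947 0.1741 0.044 ]
[ 27.  27.  27.  27.  27.  26.  26.  26.  26.  26.  26.  26.  25.  25.
  27.  45.  91. 147. 185. 198. 200.]
```

```bash
python3 -c "
from h import *
go([.4925,.2257,.010],down(75.8))"
```

```text
shift mm [  8.2  -0.7 290.3] rot [ 0.02  0.14 -0.09] now [0.4912 0.2183 0.3004] t 2.7 F [ 0.7 -0.2 -0.4] op 0.997
```

>>> move_arm([
  [[1,8,-1,60,0,0,0],[1,8,-1,120,0,0,0],[1,8,-1,180,0,0,0],[1,8,-1,230,0,0,0],[1,8,-1,265,0,0,0],[1,8,-1,280,0,0,0],[1,8,-1,290,0,0,0],[1,8,-1,290,0,0,0]],
])

```text
clock: 3.7
tool_pos: [0.492, 0.229, 0.0111]
eef_rot: [0.789, 0.615, 0.0, 0.0]
contact_force: [0.6, -1.0, 0.3]
opening: 1.0
finger_force: 0.0
```

>>> move_arm([
  [[0,0,0,0,0,0,0],[0,0,0,0,0,0,0],[0,0,0,0,0,0,0],[0,0,0,0,0,0,0],[0,0,0,0,0,0,0],[0,0,0,0,0,0,0]],
], newtons=35)

```text
clock: 4.45
tool_pos: [0.4922, 0.2293, 0.0109]
eef_rot: [0.788, 0.615, 0.001, 0.0]
contact_force: [1.5, -0.2, 2.6]
opening: 0.522
finger_force: 35.0
```

```bash
cat >>h.py <<'E'
M=np.array([.556,-.2217,.072])
def shoe(yaw=88.8):
    s=np.radians(yaw);x=np.array([np.cos(s)*.8660,np.sin(s)*.8660,.5]);y=np.array([np.sin(s),-np.cos(s),0])
    return Ro.from_matrix(np.c_[x,y,np.cross(x,y)])
def tcp(a,h,off=3.5,th=10.7,yaw=88.8,lat=0): # pack origin a mm up-slope of mouth, h mm above plate
    R=shoe(yaw);return M+R.apply([(a+off)/1e3,lat/1e3,-(h+th)/1e3]),R
E
python3 -c "
from h import *
go(*tcp(60,60))"
```

```text
shift mm [-402.8  167.3 -154. ] rot [  3.44  29.86 -12.55] now [0.4922 0.2293 0.0109] t 4.45 F [ 1.5 -0.2  2.6] op 0.522
```

>>> move_arm([
  [[0,0,0,-30,0,0,0],[0,0,0,-80,0,0,0],[0,0,0,-140,0,0,0],[0,0,0,-200,0,0,0],[0,0,0,-220,0,0,0],[0,0,0,-220,0,0,0]],
])

```text
clock: 5.2
tool_pos: [0.4916, 0.2295, 0.2315]
eef_rot: [0.788, 0.615, 0.001, 0.0]
contact_force: [-0.2, 0.1, -3.8]
opening: 0.52
finger_force: 35.0
```

```bash
python3 -c "
from h import *
go(*tcp(60,60))"
```

```text
shift mm [-403.   167.6   66.3] rot [  3.45  29.82 -12.54] now [0.4916 0.2295 0.2315] t 5.2 F [-0.2  0.1 -3.8] op 0.52
```

>>> move_arm([
  [[0,-55,23,0,0,0,0],[0,-110,46,0,0,0,0],[0,-165,68,0,0,0,0],[0,-220,91,0,0,0,0],[0,-275,114,0,1,7,-3],[0,-330,137,15,2,15,-6],[0,-380,158,40,3,23,-9],[0,-403,167,66,3.4,29.8,-12.5],[0,-403,167,66,3.4,29.8,-12.5],[0,-403,167,66,3.4,29.8,-12.5]],
])

```text
clock: 6.45
tool_pos: [0.5547, -0.2005, 0.1631]
eef_rot: [0.69, 0.675, 0.184, -0.183]
contact_force: [1.2, 1.3, -1.8]
opening: 0.521
finger_force: 35.0
```

```bash
python3 - <<'E'
from h import *
i=r.snapshot("top");c=r.camera_info("top");cv2.imwrite("pics/t2.png",cv2.resize(i[150:300,350:550],(800,600))[:,:,::-1])
w=r.snapshot("wrist");cv2.imwrite("pics/w3.png",w[:,:,::-1])
go(*tcp(60,60));go(*tcp(60,3))
E
```

```text
shift mm [-2.6  0.5 -0.7] rot [-0.1   0.06  0.16] now [ 0.556  -0.1994  0.1657] t 6.55 F [ 0.   0.8 -2.8] op 0.518
shift mm [-2.6  0.6 56.3] rot [-0.1   0.06  0.16] now [ 0.556  -0.1994  0.1657] t 6.55 F [ 0.   0.8 -2.8] op 0.518
```

View pics/w3.png

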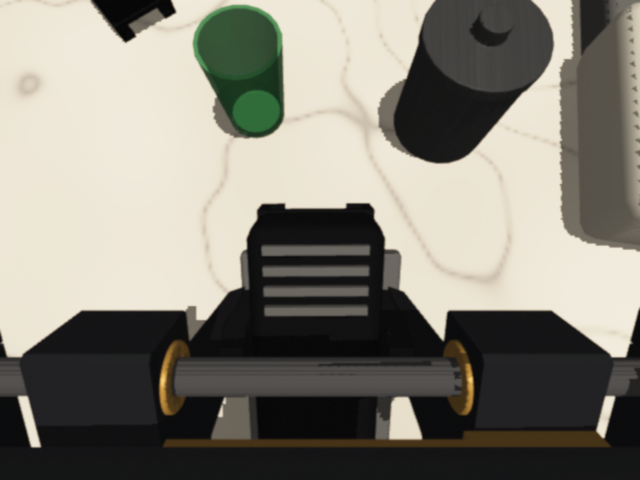

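The pack is held square (cols 248–384), with the plate's upper corners just showing at about cols 241 and 400, row 255. I'll compare their lateral centres through the same camera.

```bash
python3 - <<'E'
from h import *
c=r.camera_info("wrist");print(c["cx"],c["fx"])
g=cv2.cvtColor(cv2.imread("pics/w3.png"),6);
for v in(258,265,272,280): print(v,g[v,236:252].tolist(),g[v,380:404].tolist())
for v in(420,430): print(v,g[v,215:262].tolist(),g[v,370:396].tolist())
R=shoe();s=r.get_state();T=s["tool_pos"]
def onh(u,v,h):
    n=R.apply([0,0,-1]);o,d=ray(c,u,v);X=o+d*(n@(M+h*n-o))/(n@d);return np.round(R.inv().apply(X-M)*1e3,1)
H=62+44
for p in((248.5,260),(384,260),(248.5,300),(384,300)): print("pack",onh(*p,H/1e3))
for p in((241,262),(400,262)): print("plate",onh(*p,0))
print("tcp",R.inv().apply(T-M)*1e3)
E
```

```text
316.0519791890826 369.9292214787592
258 [229, 229, 225, 197, 137, 95, 94, 99, 104, 103, 92, 63, 27, 12, 12, 14] [15, 15, 14, 35, 70, 94, 100, 103, 104, 104, 104, 105, 104, 105, 104, 105, 105, 103, 102, 100, 120, 180, 220, 228]
265 [229, 230, 229, 223, 184, 114, 89, 97, 102, 104, 100, 75, 38, 15, 12, 14] [14, 15, 20, 47, 80, 100, 105, 105, 105, 105, 105, 105, 105, 105, 105, 104, 104, 103, 102, 108, 143, 196, 224, 228]
272 [229, 229, 229, 225, 195, 135, 95, 94, 100, 104, 102, 86, 55, 24, 13, 12] [14, 14, 29, 66, 96, 103, 105, 105, 105, 105, 104, 105, 104, 104, 104, 105, 103, 102, 100, 117, 178, 221, 228, 229]
280 [230, 229, 229, 229, 222, 180, 114, 91, 98, 103, 104, 99, 75, 36, 15, 12] [14, 16, 34, 71, 98, 104, 105, 105, 105, 105, 104, 105, 105, 105, 105, 104, 103, 100, 106, 143, 195, 224, 228, 229]
420 [29, 62, 89, 101, 103, 103, 102, 103, 103, 103, 103, 102, 102, 103, 102, 101, 102, 103, 103, 102, 103, 102, 101, 102, 103, 103, 102, 102, 102, 102, 102, 102, 102, 98, 82, 59, 46, 45, 46, 47, 44, 36, 22, 9, 8, 7, 8] [15, 14, 15, 15, 16, 34, 70, 97, 104, 103, 104, 100, 89, 74, 69, 69, 71, 79, 89, 114, 173, 213, 221, 222, 222, 222]
430 [103, 103, 103, 102, 103, 103, 103, 102, 102, 102, 103, 102, 102, 102, 102, 101, 103, 102, 102, 102, 102, 103, 102, 102, 102, 102, 102, 101, 102, 101, 102, 101, 102, 101, 96, 77, 52, 45, 45, 46, 46, 44, 34, 17, 8, 8, 9] [14, 15, 13, 14, 23, 53, 85, 100, 104, 103, 103, 104, 104, 104, 104, 103, 102, 98, 107, 154, 200, 218, 221, 221, 222, 222]
pack [ 101.2  -22.3 -106. ]
pack [ 101.3   20.1 -106. ]
pack [  87.5  -23.  -106. ]
pack [  87.7   20.8 -106. ]
plate [ 63.5 -47.7  -0. ]
plate [63.7 50.3 -0. ]
tcp [ 66.11168271  -0.51446498 -69.97914568]
```

```bash
python3 - <<'E'
from h import *
c=r.camera_info("wrist")
R=shoe()
def onh(u,v,h):
    n=R.apply([0,0,-1]);o,d=ray(c,u,v);X=o+d*(n@(M+h*n-o))/(n@d);return np.round(R.inv().apply(X-M)*1e3,1)
for p in((400.8,258),(400.3,265),(399.8,272),(399.2,280),(389.9,420),(389,430),(240.3,258),(240.6,265),(241,272),(241.5,280)): print(p,onh(*p,0))
E
```

```text
(400.8, 258) [66.3 50.6 -0. ]
(400.3, 265) [61.8 50.6 -0. ]
(399.8, 272) [57.1 50.6 -0. ]
(399.2, 280) [51.8 50.6 -0. ]
(389.9, 420) [-54.3  50.9  -0. ]
(389, 430) [-62.9  50.7  -0. ]
(240.3, 258) [ 66.1 -48.   -0. ]
(240.6, 265) [ 61.5 -48.1  -0. ]
(241, 272) [ 56.9 -48.1  -0. ]
(241.5, 280) [ 51.5 -48.1   0. ]
```

View pics/t2.png

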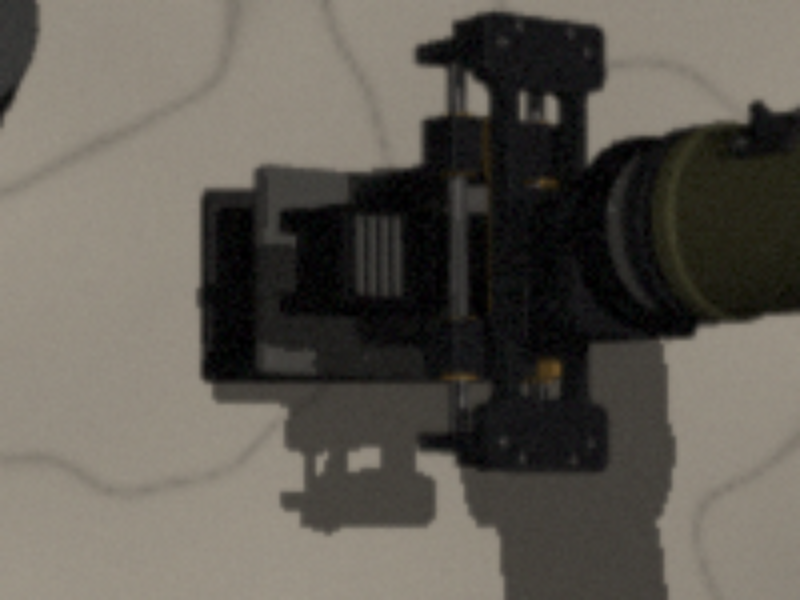

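Plate yaw 88.8° is confirmed (edge constant at 50.6 mm). The pack needs about 1.5–2 mm more toward tool +y. Next I lower it to just above the landing.

>>> move_arm([
  [[0,-2.5,2,20,0,0,0.2],[0,-2.5,2,40,0,0,0.2],[0,-2.5,2,50,0,0,0.2],[0,-2.5,2,54,0,0,0.2],[0,-2.5,2,56,0,0,0.2],[0,-2.5,2,56,0,0,0.2]],
])

```text
clock: 7.3
tool_pos: [0.5584, -0.1767, 0.1153]
eef_rot: [0.692, 0.674, 0.184, -0.181]
contact_force: [-0.5, -0.5, -2.1]
opening: 0.52
finger_force: 35.0
```

```bash
cat >>h.py <<'E'
def st():
    R=shoe();s=r.get_state();print("shoe-frame tcp mm",np.round(R.inv().apply(s["tool_pos"]-M)*1e3,1),"F tool",np.round(R.inv().apply(s["contact_force"]),1),"M",np.round(R.inv().apply(s["moment"]),2),"dR",np.round(np.degrees((Ro.from_quat(s["eef_rot"]).inv()*R).as_rotvec()),2),"t",s["clock"],"op",round(s["opening"],3))
E
python3 -c "
from h import *
st()"
```

```text
shoe-frame tcp mm [ 60.7   1.5 -15. ] F tool [-1.5 -0.5  1.6] M [-0.05 -0.74 -0.04] dR [ 0.02  0.11 -0.26] t 7.3 op 0.52
```

>>> move_arm([
  [[0,1,0,1,0,0,0],[0,1,0,2,0,0,0],[0,1,0,3,0,0,0],[0,1,0,3,0,0,0]],
])

```text
clock: 7.8
tool_pos: [0.5583, -0.1741, 0.1129]
eef_rot: [0.692, 0.674, 0.184, -0.181]
contact_force: [-0.8, -1.4, -1.2]
opening: 0.52
finger_force: 35.0
```

```bash
python3 -c "
from h import *
st()"
```

```text
shoe-frame tcp mm [ 61.7   1.3 -11.7] F tool [-1.8 -0.7  0.4] M [ 0.05 -0.71 -0.04] dR [-0.01  0.08 -0.27] t 7.8 op 0.52
```

>>> move_arm([
  [[0,0,0,1,0,0,0],[0,0,0,1,0,0,0]],
])

```text
clock: 8.05
tool_pos: [0.5582, -0.1741, 0.1129]
eef_rot: [0.692, 0.674, 0.184, -0.181]
contact_force: [-2.3, -3.2, 5.4]
opening: 0.518
finger_force: 35.0
```

>>> move_arm([
  [[0,0,0,1,0,0,0],[0,0,0,1,0,0,0]],
])

```text
clock: 8.3
tool_pos: [0.5582, -0.1741, 0.1128]
eef_rot: [0.692, 0.674, 0.184, -0.181]
contact_force: [-5.2, -5.7, 11.5]
opening: 0.52
finger_force: 35.0
```

```bash
python3 -c "
from h import *
st()"
```

```text
shoe-frame tcp mm [ 61.7   1.2 -11.6] F tool [  0.7  -5.1 -12.9] M [ 0.85 -0.34 -0.1 ] dR [ 0.02  0.13 -0.29] t 8.3 op 0.52
```

Contact is felt: plate at tcp z −11.6. I ease the load and start sliding.

>>> move_arm([
  [[0,0,0,-1.7,0,0,0],[0,-4,0,-1.7,0,0,0],[0,-8,0,-1.7,0,0,0],[0,-12,0,-1.7,0,0,0],[0,-16,0,-1.7,0,0,0],[0,-20,0,-1.7,0,0,0],[0,-20,0,-1.7,0,0,0]],
])

```text
clock: 9.18
tool_pos: [0.5588, -0.1914, 0.1029]
eef_rot: [0.692, 0.674, 0.185, -0.181]
contact_force: [1.3, -2.1, 5.0]
opening: 0.522
finger_force: 35.0
```

```bash
python3 -c "
from h import *
st()"
```

```text
shoe-frame tcp mm [ 41.7   2.1 -11.6] F tool [ 0.7  1.3 -5.3] M [-0.15 -0.3   0.02] dR [ 0.09  0.06 -0.27] t 9.175 op 0.522
```

>>> move_arm([
  [[0,-4,0,-0.4,0,0,0],[0,-8,0,-0.4,0,0,0],[0,-12,0,-0.4,0,0,0],[0,-16,0,-0.4,0,0,0],[0,-16,0,-0.4,0,0,0]],
])

```text
clock: 9.8
tool_pos: [0.5573, -0.2061, 0.0945]
eef_rot: [0.692, 0.674, 0.184, -0.181]
contact_force: [-0.3, -2.1, 2.5]
opening: 0.516
finger_force: 35.0
```

```bash
python3 -c "
from h import *
st()"
```

```text
shoe-frame tcp mm [ 24.7   1.  -11.6] F tool [-0.6 -0.3 -3.2] M [-0.24 -0.46 -0.07] dR [-0.    0.13 -0.31] t 9.8 op 0.516
```

>>> move_arm([
  [[0,-4,0,0,0,0,0],[0,-8,0,0,0,0,0],[0,-12,0,0,0,0,0],[0,-16,0,0,0,0,0],[0,-16,0,0,0,0,0]],
])

```text
clock: 10.42
tool_pos: [0.5573, -0.2194, 0.0871]
eef_rot: [0.692, 0.674, 0.184, -0.181]
contact_force: [0.8, -0.5, 4.5]
opening: 0.52
finger_force: 35.0
```

```bash
python3 -c "
from h import *
st()"
```

```text
shoe-frame tcp mm [  9.6   1.2 -11.9] F tool [ 1.9  0.8 -4.1] M [-0.13 -0.23 -0.05] dR [ 0.01  0.08 -0.26] t 10.425 op 0.52
```

>>> move_arm([
  [[0,-4,0,0.2,0,0,0],[0,-8,0,0.2,0,0,0],[0,-12,0,0.2,0,0,0],[0,-12,0,0.2,0,0,0]],
])

```text
clock: 10.92
tool_pos: [0.5577, -0.2279, 0.0822]
eef_rot: [0.691, 0.675, 0.185, -0.181]
contact_force: [0.6, 0.5, 6.9]
opening: 0.521
finger_force: 35.0
```

```bash
python3 -c "
from h import *
st()"
```

```text
shoe-frame tcp mm [ -0.3   1.8 -11.9] F tool [ 3.9  0.6 -5.7] M [-0.2  -0.06 -0.05] dR [ 0.04 -0.06 -0.15] t 10.925 op 0.521
```

>>> move_arm([
  [[0,-2,0,0,0,0,0],[0,-4,0,0,0,0,0],[0,-6,0,0,0,0,0],[0,-6,0,0,0,0,0]],
])

```text
clock: 11.42
tool_pos: [0.5569, -0.2364, 0.0777]
eef_rot: [0.692, 0.674, 0.184, -0.18]
contact_force: [0.0, -2.3, 5.1]
opening: 0.518
finger_force: 35.0
```

```bash
python3 -c "
from h import *
st()"
```

```text
shoe-frame tcp mm [ -9.8   1.2 -12.2] F tool [ 0.6  0.1 -5.5] M [-0.16 -0.65 -0.03] dR [ 0.06  0.21 -0.31] t 11.425 op 0.518
```

>>> move_arm([
  [[0,-2,0,0,0,0,0],[0,-4,0,0,0,0,0],[0,-6,0,0,0,0,0],[0,-6,0,0,0,0,0]],
])

```text
clock: 11.92
tool_pos: [0.5567, -0.2416, 0.0747]
eef_rot: [0.692, 0.674, 0.184, -0.18]
contact_force: [-1.1, -2.3, 4.6]
opening: 0.52
finger_force: 35.0
```

```bash
python3 -c "
from h import *
st()"
```

```text
shoe-frame tcp mm [-15.9   1.2 -12.3] F tool [ 0.3 -1.1 -5.2] M [-0.12 -0.58 -0.06] dR [ 0.06  0.2  -0.32] t 11.925 op 0.52
```

>>> move_arm([
  [[0,-2,0,0,0,0,0],[0,-4,0,0,0,0,0],[0,-6,0,0,0,0,0],[0,-6,0,0,0,0,0]],
])

```text
clock: 12.42
tool_pos: [0.5562, -0.2482, 0.0707]
eef_rot: [0.693, 0.674, 0.183, -0.179]
contact_force: [-0.1, -6.6, 2.3]
opening: 0.518
finger_force: 35.0
```

```bash
python3 -c "
from h import *
st()"
```

```text
shoe-frame tcp mm [-23.6   0.7 -12.1] F tool [-4.6  0.1 -5.3] M [-0.15 -1.6  -0.02] dR [ 0.06  0.34 -0.39] t 12.425 op 0.518
```

>>> move_arm([
  [[0,-1,0,0,0,0,0],[0,-2,0,0,0,0,0],[0,-3,0,0,0,0,0],[0,-3,0,0,0,0,0]],
])

```text
clock: 12.92
tool_pos: [0.556, -0.2493, 0.0698]
eef_rot: [0.692, 0.674, 0.183, -0.18]
contact_force: [-1.5, -6.2, 3.5]
opening: 0.513
finger_force: 35.0
```

```bash
python3 -c "
from h import *
st()"
```

```text
shoe-frame tcp mm [-25.1   0.6 -11.9] F tool [-3.7 -1.4 -6.1] M [-0.12 -1.35 -0.05] dR [-0.    0.21 -0.34] t 12.925 op 0.513
```

>>> move_arm([
  [[0,-1,0,0,0,0,0],[0,-2,0,0,0,0,0],[0,-2,0,0,0,0,0]],
])

```text
clock: 13.3
tool_pos: [0.5561, -0.2494, 0.0695]
eef_rot: [0.692, 0.674, 0.184, -0.181]
contact_force: [-0.9, -5.6, 5.6]
opening: 0.515
finger_force: 35.0
```

```bash
python3 -c "
from h import *
st()"
```

```text
shoe-frame tcp mm [-25.2   0.7 -11.7] F tool [-2.1 -0.7 -7.7] M [ 0.06 -0.85 -0.08] dR [-0.04  0.07 -0.26] t 13.3 op 0.515
```

>>> move_arm([
  [[0,-1.5,0,0,0,0,0],[0,-3,0,0,0,0,0],[0,-3,0,0,0,0,0]],
])

```text
clock: 13.68
tool_pos: [0.5564, -0.2502, 0.069]
eef_rot: [0.691, 0.675, 0.185, -0.182]
contact_force: [-0.5, -2.8, 7.7]
opening: 0.518
finger_force: 35.0
```

```bash
python3 -c "
from h import *
st()"
```

```text
shoe-frame tcp mm [-26.2   1.  -11.7] F tool [ 1.4 -0.5 -8.1] M [ 0.09 -0.17 -0.04] dR [-0.05 -0.1  -0.19] t 13.675 op 0.518
```

>>> move_arm([
  [[0,-2,0,0,0,0,0],[0,-4,0,0,0,0,0],[0,-4,0,0,0,0,0]],
])

```text
clock: 14.05
tool_pos: [0.5564, -0.2504, 0.0689]
eef_rot: [0.69, 0.675, 0.186, -0.184]
contact_force: [-3.0, 1.9, 14.0]
opening: 0.519
finger_force: 35.0
```

```bash
python3 -c "
from h import *
st()"
```

```text
shoe-frame tcp mm [-26.4   1.  -11.7] F tool [  8.6  -3.  -11.2] M [0.37 1.12 0.12] dR [-0.13 -0.4  -0.1 ] t 14.05 op 0.519
```

Stop felt: no further motion, force rose to about 10 N, and a catch snap was seen earlier. I relax and release.

>>> move_arm([
  [[0,3,0,-0.8,0,0,0],[0,3,0,-0.8,0,0,0],[1,3,0,-0.8,0,0,0],[1,3,0,-0.8,0,0,0],[1,3,0,-0.8,0,0,0],[1,3,0,-0.8,0,0,0],[1,3,0,-0.8,0,0,0]],
])

```text
clock: 14.92
tool_pos: [0.5561, -0.2532, 0.0679]
eef_rot: [0.692, 0.674, 0.184, -0.181]
contact_force: [-0.5, -0.8, 0.5]
opening: 0.999
finger_force: 0.0
```

>>> move_arm([
  [[1,0,0,-10,0,0,0],[1,0,0,-40,0,0,0],[1,0,0,-90,0,0,0],[1,0,0,-140,0,0,0],[1,-40,0,-180,0,0,0],[1,-80,0,-200,0,0,0],[1,-80,0,-200,0,0,0]],
])

```text
clock: 15.8
tool_pos: [0.5512, -0.4271, 0.201]
eef_rot: [0.695, 0.672, 0.183, -0.179]
contact_force: [0.1, 1.3, -0.8]
opening: 0.998
finger_force: 0.0
```

```bash
python3 - <<'E'
from h import *
st()
c=r.camera_info("wrist");i=r.snapshot("wrist");cv2.imwrite("pics/w4.png",i[:,:,::-1])
import json;json.dump({k:np.array(v).tolist() for k,v in c.items()},open("w4.json","w"))
E
```

```text
shoe-frame tcp mm [-113.4   -0.4 -214.4] F tool [0.7 0.  1.4] M [-0.05 -0.46 -0.04] dR [ 0.19  0.26 -0.63] t 15.8 op 0.998
```

View pics/w4.png

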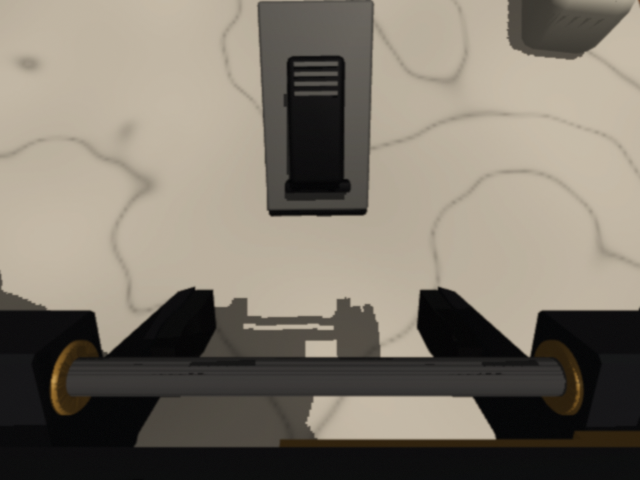

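The pack sits square on the rail, ribs uppermost at (316,75), its leading end at the stop around (318,184). I check for a gap in one crop.

```bash
python3 - <<'E'
from h import *
import json
a=cv2.imread("pics/w4.png");k=a[165:205,275:360]
cv2.imwrite("pics/c4.png",cv2.resize(cv2.convertScaleAbs(k,alpha=3),(765,360),interpolation=cv2.INTER_CUBIC))
c=json.load(open("w4.json"));R=shoe()
def onh(u,v,h):
    n=R.apply([0,0,-1]);o,d=ray(c,u,v);X=o+d*(n@(M+h*n-o))/(n@d);return np.round(R.inv().apply(X-M)*1e3,1)
print("tail top",onh(316,56,.044),"plate low",onh(318,210,0),"plate up",onh(316,1.5,0))
g=cv2.cvtColor(a,6);print(g[170:200,316].tolist(),g[170:200,291].tolist(),g[50:64,316].tolist())
for v in(176,178,180,182,184,186,190):print(v,onh(316,v,.044)[0],onh(316,v,.024)[0])
E
```

```text
tail top [ 17.3   0.8 -44. ] plate low [-112.8    1.2   -0. ] plate up [67.2  1.5 -0. ]
[14, 13, 13, 12, 12, 14, 13, 12, 13, 11, 10, 8, 5, 6, 5, 6, 4, 5, 6, 7, 9, 11, 19, 28, 32, 33, 33, 32, 36, 47] [8, 9, 10, 11, 10, 10, 10, 9, 9, 6, 4, 5, 5, 5, 7, 7, 6, 7, 8, 9, 8, 8, 15, 24, 31, 31, 32, 32, 32, 35] [94, 93, 94, 93, 91, 74, 36, 13, 14, 18, 27, 53, 83, 92]
176 -74.7 -76.9
178 -76.3 -78.6
180 -78.0 -80.4
182 -79.7 -82.2
184 -81.4 -84.0
186 -83.1 -85.8
190 -86.5 -89.4
```

View pics/c4.png

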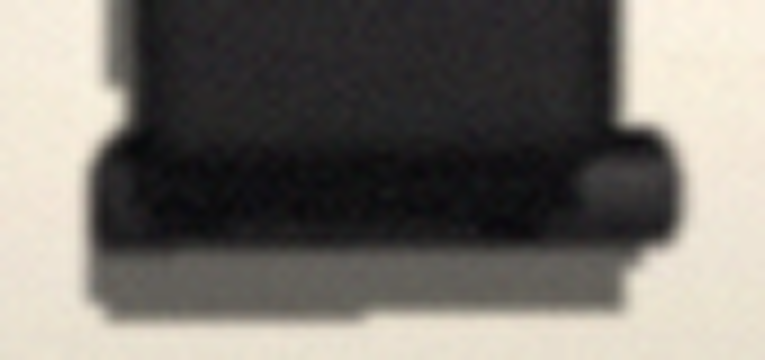

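The crop shows the pack's leading end flush against the stop. Both edges measure about −79 to −80 mm, the stop's corners flank the pack, and there is no plate between them.

```bash
python3 -c "
from h import *
print(r.finish_job())"
```

```text
the job is handed in; nothing more can be done
None
```

The small black battery pack is on the dock rail, ribs uppermost and flush against the stop; I felt the catch snap in, stopped pushing at about 10 N, let go without going near the tumbler or canister, and handed the job in at about 16 s.

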